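# Shut the flap and click its slide latch home

## Robot

A 7-joint arm with a two-finger parallel gripper is mounted at the origin on the work surface. World frame = base frame: x ahead of the robot, y to its left, z up, the work surface at z = 0. Lengths are in m, angles in rad, forces in N, time in s.
With the tool pointing down it reaches from about 0.425 to 0.875 m from the base axis. Payload 4.7 kg.
Tool frame: the origin (TCP) lies midway between the tips of the shut fingers; the grasp point (between the pads) lies 19 mm behind it; x points along the fingers, y is the direction in which the jaws open and shut, and the axes are right-handed (so a half turn about x gives the same grasp; the last joint's range is limited). The gripper opens to 87 mm and grips with 3 to 60 N. Pads are 19 mm wide; open, the fingers measure 117 mm over their backs; the gripper's body (75 mm by 190 mm) begins 51 mm behind the grasp point.
Start: joints at [1.306, 0.321, -0.07, 1.45, 0.023, 1.371, -0.057], TCP at [0.179, -0.625, 0.223] pointing down, gripper open.
Joint ranges: [-2.86, 2.86], [-0.3, 2.09], [-1.38, 1.24], [0.06, 2.45], [-1.56, 4.7], [0.09, 2.05], [-2.69, 2.69]. Speed limits (rad/s): [2.57, 2.57, 3.14, 3.14, 3.14, 3.14, 3.14].

## Interface

Orientations are given as a rotation vector (axis times angle).
In Python, from bench import ctrl gives the robot as it stands. The module is installed in compiled form; this text tells all that it offers.
- The arm moves only by the shell command python3 -m jog 'ROWS' [FORCE]. ROWS is JSON, a list of rows, each an object with "rot": the turn, a rotation vector about the tool's x, y, z in units of 5 degrees (1.0 is 5 degrees), a list of three; "travel": the shift along the tool's x, y, z in units of 0.3 m (1.0 is 0.3 m), a list of three; "jaw": the closure, from -1 (fully open) to 1 (shut), so that 0 is half open. In form: [{"rot": [ax, ay, az], "travel": [tx, ty, tz], "jaw": jaw}, ...]. A call has 1 to 8 rows; each row shifts and turns the commanded pose from where the row before left it, along the tool's axes as they then stand; what a row does not reach is not made up. A row lasts 1/10 s, in which the tool goes at most 50 mm and 8.59 degrees, less where a joint would pass 70% of its speed; a pose out of reach is approached as far as the arm can. A call with a number of a shift or a turn outside -1 to 1 is refused whole. A call with a gripper value outside its range is refused whole. The fingers move at their own pace and stop on an object; FORCE is the grip in N (left out, the last holds). Time passes only in rows, so rows that do not move let the fingers close. It gives the time, the measured TCP pose, the force and the opening at its end, in the units of the state.
- ctrl.get_state(): the state, without advancing time (a new reading comes with each control period).
- ctrl.get_image(name): name is "side" or "top"; returns the picture (480x640x3 uint8, red, green, blue); there is no depth.
- ctrl.camera_model(name): a dict with "mtx" (3x3 intrinsics, pixels), "extrinsics" (4x4, takes a point from world to camera coordinates). Camera axes: x right, y up, looking along -z (the intrinsics and any distortion apply to the point x, -y, -z); pixel columns grow to the right and rows downward; lengths in m; the calibration is good to about 2 mm. A picture is of the moment at which its call begins. camera_model takes no time and is no camera call.
- ctrl.close_job(): hands the job in, once; it reports no verdict.
The state is a dict: "time": time; "joint_positions": joint angles; "qd": joint speeds; "joint_torque": joint torques, N m; "position": TCP position; "tool_rot": TCP orientation; "ft_force": force on the tool from outside, world axes, zero at the start; "torque": the same for the moment, N m; "grip_width": opening from 0.0 (shut) to 1.0 (fully open).
Only numpy, scipy, OpenCV 4.12 (cv2) and the standard library are available. Lean on these libraries where they do the work, as an engineer would, in place of code of your own. Each camera call takes 0.05 s, during which the arm holds its last target.

## Task

The breeze from the fan has swung open the coral front flap of the small drawer unit. With closed fingertips push the flap fully shut, then push the yellow tab of the slide latch on top of the unit along its rail, towards the flap, until it clicks into its notch, and leave it sitting there (in line with the coral mark). Only push, never pinch the flap or the tab, and leave everything else on the desk where it stands.

Things in the scene. Friction and masses are not known exactly. Their poses are not given: they have to be found in the camera images.
- unit: ivory and mint plastic drawer unit, fixed to the desk, 180 deep (its x) x 260 wide (its y) x 160 mm high. Origin: centre of its underside. Its front face, at x = -90 mm, looks along its own -x, roughly to the robot; the right part (y < -20 mm) has three small drawer fronts, not used; the left part is a compartment closed by the coral flap.
- flap (a joint): hinge angle of the flap, rad: 0 fully shut against the unit's front, grows as the free edge swings out to the unit's -x; starts about 0.5 to 0.95. Light friction (under 1 N at the free edge): it stays where it is left; a hard stop at 0.
- flap_hinge (a point): on the flap's vertical hinge axis, 90 mm above the desk, mid-thickness; in the unit's frame x = -94, y = +120 mm. The flap is 8 mm thick, 120 mm high (30 to 150 mm above the desk) and runs 135 mm from the hinge, along the unit's -y when shut. Its axes turn with the flap: -y towards the free edge, -x out of the outer face.
- flap_push (a point): point on the flap's outer (coral) face, 110 mm from the hinge, 120 mm above the desk; a good place to push. Axes as flap_hinge.
- latch (a joint): travel of the latch along its rail, m: 0 at the right end, grows along the unit's +y; starts 0 to 0.03; notch at 0.070; rail ends at 0.095. Friction about 1 N. From 0.060 a spring plunger climbs a low pin (push rises to 6 to 9 N, crest at 0.065), then drops into the notch: the push dips, the latch jumps the last few mm by itself and is held. Leaving the notch onwards takes 10 to 14 N.
- latch_push (a point): centre of the right face of the yellow tab, the face to push (it looks along the unit's -y), 31 mm above the unit's top, 60 mm in front of the unit's middle (x = -60 mm). The tab's upright faces are 36 mm wide (unit's x), 15 mm apart (unit's y), and stand from 20 to 41 mm above the unit's top, with a 6 mm ridge along the middle up to 44 mm. Axes as the unit's.
- latch_base (a point): on the latch at mid tab, on the unit's top plane; latch = 0 puts it at x = -60, y = -105 mm in the unit's frame. The tab stands on a black carriage, 42 x 34 mm, 20 mm high, on a rail along the unit's y. A steel plate runs from the carriage forwards and down over the unit's front (to 16 mm below its top); when latched it reaches in front of the flap's free edge.
- notch (a point): where the middle of the tab stands when the latch sits in its notch, on the unit's top plane (latch = 0.070); a coral line behind the rail on the unit's top marks it, and a short coral pointer on the back of the carriage then meets the line.
- dish: blue ceramic trinket dish, 80 mm across, 24 mm high, on the back of the unit's top; bystander, not to be moved. Origin: centre of its underside.
- stand: clear acrylic riser fixed on the desk, 120 x 210 mm, 55 mm high; bystander, not to be moved. Origin: centre of its underside.
- console: coral handheld console, 85 x 190 x 14 mm, lying on the acrylic riser; bystander, not to be moved. Origin: centre of its underside.
- bottle: steel bottle with black twist cap, 68 mm across, 195 mm high; bystander, not to be moved. Origin: centre of its underside.
- mug: white mug, 80 mm across, 90 mm high; bystander, not to be moved. Origin: centre of its underside.
- charger: white charger block, 50 x 50 x 28 mm; bystander, not to be moved. Origin: centre of its underside.
- tin: round brass tin with green lid, 66 mm across, 30 mm high; bystander, not to be moved. Origin: centre of its underside.

How it is judged:
On the way, in this order (a step that is already met when the one before it is completed fails the run):
1. the flap is pushed fully shut while the latch is still drawn back (value of joint flap below 0.04 rad and value of joint latch below 0.045 m), for 0.2 s.
2. the latch sits in its notch with the flap shut (value of joint flap below 0.04 rad and value of joint latch between 0.068 and 0.072 m), for 0.2 s.
At the end, for the whole second after the job is handed in: flap shut (within 0.04 rad) and latch at rest in its notch (0.070 m along its rail, within 2 mm) (all of step 2 and velocity of joint latch between -0.005 and 0.005 m/s and velocity of joint flap between -0.05 and 0.05 rad/s); the robot touches nothing.
It fails at once if the latch tab is pinched (its right and left halves touched at once) (contact force between the fingers and latch_c6 above 0.5 N and contact force between the fingers and latch_c7 above 0.5 N).
It fails at once if the flap is pinched (its outer and inner face touched at once) (contact force between the fingers and flap_c0 above 0.5 N and contact force between the fingers and flap_c1 above 0.5 N).
It fails at once if another thing on the desk is moved or lifted more than 20 mm (distance of any of dish, console, bottle, mug, charger, tin from where it was at the start of the episode above 0.02 m).
It also fails if it takes over 54 s, if anything falls off the work surface, if the arm or the gripper's body presses on something with over 40 N, if the wrist force passes 120 N, or if a joint passes its speed limit or range.

## Working session

There is one attempt and no reset: what is moved stays moved. The work goes in short steps, Python scripts to look and compute and a shell command to move; the robot and the scene stay as the last step left them, time stands still between calls to the robot, and variables do not carry over. Pictures are saved under pics/ and viewed, and the job is handed in when it is done.

```bash
mkdir -p pics
python3 - <<'E'
from bench import ctrl
import cv2
for n in("side","top"):
    cv2.imwrite(f"pics/{n}0.png",ctrl.get_image(n)[:,:,::-1]); m=ctrl.camera_model(n); print(n,m)
s=ctrl.get_state();print(s)
E
```

```text
side {'mtx': array([[487.28117473,   0.        , 308.843734  ],
       [  0.        , 487.28117473, 235.85458275],
       [  0.        ,   0.        ,   1.        ]]), 'extrinsics': array([[-0.9172563 , -0.39797339, -0.01606407,  0.48529428],
       [ 0.2800211 , -0.67302968,  0.68455769, -0.23566011],
       [-0.28324735,  0.62341658,  0.72878166, -1.42523765],
       [ 0.        ,  0.        ,  0.        ,  1.        ]])}
top {'mtx': array([[616.69020151,   0.        , 314.0525414 ],
       [  0.        , 616.69020151, 244.57687551],
       [  0.        ,   0.        ,   1.        ]]), 'extrinsics': array([[ 0.00277967, -0.99995949,  0.0085615 ,  0.01309637],
       [ 0.99271666,  0.00379049,  0.12041288, -0.53289102],
       [-0.12044046,  0.00816444,  0.99268698, -1.55369764],
       [ 0.        ,  0.        ,  0.        ,  1.        ]])}
{'time': 0.1, 'joint_positions': array([ 1.3060907 ,  0.32176039, -0.0700909 ,  1.45156624,  0.02259091,
        1.37083013, -0.05690771]), 'qd': array([ 5.90761437e-04, -1.44717518e-03, -2.48551493e-03, -2.83195440e-03,
        2.99546769e-04, -1.59699011e-05, -6.62938557e-04]), 'joint_torque': array([-3.80070742e-04, -4.92570984e+01, -4.05974826e-01, -3.13397741e+01,
       -6.40125596e-02,  3.94741085e-02,  8.33781769e-05]), 'position': array([ 0.17870277, -0.62441731,  0.22155683]), 'tool_rot': array([ 2.07247721,  0.29269719, -2.07316924]), 'ft_force': array([ 0.30655642,  0.22095529, -0.47914318]), 'torque': array([ 0.05783684,  0.01854446, -0.01881478]), 'grip_width': 1.0006432850196771}
```

View pics/side0.png

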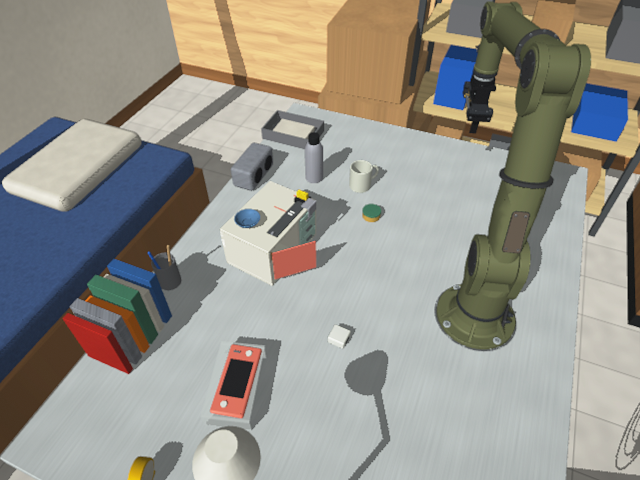

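View pics/top0.png

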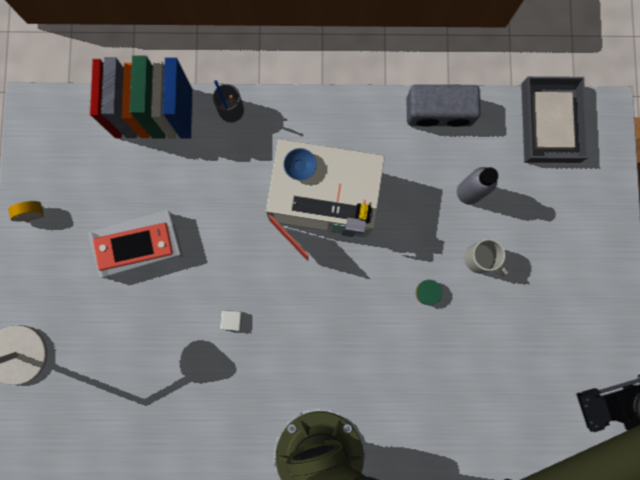

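The unit is at top (270–383, 142–235), with the flap open from (270,215) to (307,258) and the yellow tab at about (363,211). The robot is at the lower right. I'll zoom in to pick points.

Run:
```python
import cv2
a=cv2.imread("pics/top0.png")[130:270,255:395];cv2.imwrite("pics/topz.png",cv2.resize(a,None,fx=4.2,fy=4.2,interpolation=cv2.INTER_CUBIC))
a=cv2.imread("pics/side0.png")[175:290,210:330];cv2.imwrite("pics/sidez.png",cv2.resize(a,None,fx=5,fy=5,interpolation=cv2.INTER_CUBIC))
```

```text
(no output)
```

View pics/topz.png

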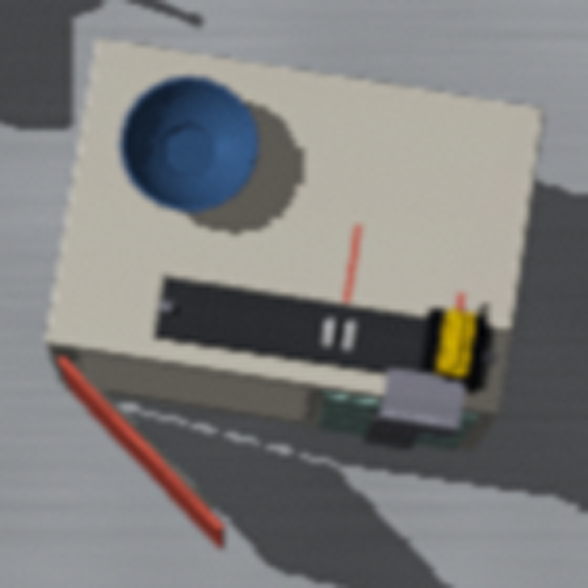

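View pics/sidez.png

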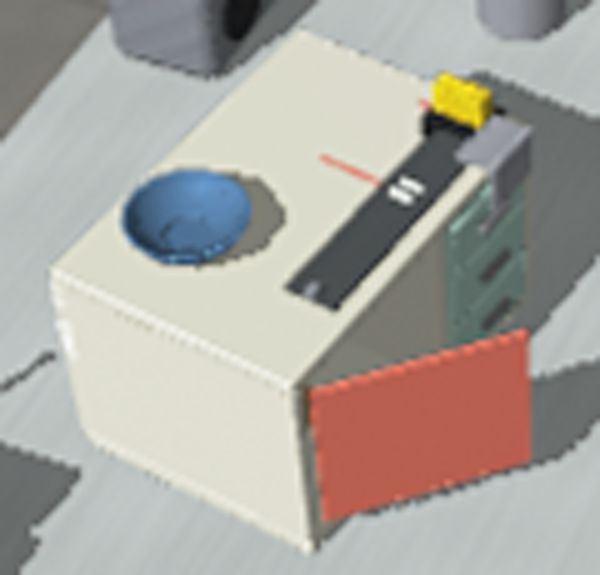

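```bash
cat > h.py <<'E'
import numpy as np, cv2
from bench import ctrl
def ray(n,p):
    m=ctrl.camera_model(n);E=m["extrinsics"];R=E[:3,:3];c=-R.T@E[:3,3]
    q=np.linalg.solve(m["mtx"],[p[0],p[1],1]);d=R.T@(q*[1,-1,-1]);return c,d/np.linalg.norm(d)
def plane(n,p,z):
    c,d=ray(n,p);return c+d*(z-c[2])/d[2]
def tri(pt,ps):
    c1,d1=ray("top",pt);c2,d2=ray("side",ps)
    t=np.linalg.lstsq(np.c_[d1,-d2],c2-c1,rcond=None)[0];a=c1+d1*t[0];b=c2+d2*t[1];return (a+b)/2,np.linalg.norm(a-b)
def proj(n,P):
    m=ctrl.camera_model(n);q=(m["extrinsics"]@[*P,1])[:3]*[1,-1,-1];q=m["mtx"]@q;return q[:2]/q[2]
def tz(u,v):return ((u+.5)/4.2-.5+255,(v+.5)/4.2-.5+130)
def sz(u,v):return ((u+.5)/5-.5+210,(v+.5)/5-.5+175)
E
python3 - <<'E'
from h import *
np.set_printoptions(precision=4,suppress=True)
C={"BL":((96,42),(52,270)),"BR":((541,108),(303,30)),"FL":((47,342),(290,388)),"flapfree_top":((219,538),(526,332)),"flaphinge_top":((62,360),(310,388))}
for k,(a,b) in C.items(): print(k,*tri(tz(*a),sz(*b)),plane("top",tz(*a),.16),plane("side",sz(*b),.16))
print("FR",plane("top",tz(498,410),.16))
bl,br,fl=[plane("top",tz(*C[k][0]),.16) for k in("BL","BR","FL")]
print("W,D",np.linalg.norm(bl-br),np.linalg.norm(bl-fl))
y=(bl-br)+0; yaw1=np.arctan2(-(y[0]),y[1]); x=bl-fl; yaw2=np.arctan2(x[1],x[0]); print("yaw",yaw1,yaw2)
for yaw in((yaw1+yaw2)/2,):
    X=np.array([np.cos(yaw),np.sin(yaw)]);Y=np.array([-X[1],X[0]])
    O=np.mean([bl[:2]-.09*X-.13*Y,br[:2]-.09*X+.13*Y,fl[:2]+.09*X-.13*Y],0);print("O",O)
    for n,g in(("top","top0"),("side","side0")):
        im=cv2.imread(f"pics/{g}.png");h=cv2.cvtColor(im,cv2.COLOR_BGR2HSV)
        m=cv2.inRange(h,(22,150,100),(35,255,255));
        nn,l,st,ce=cv2.connectedComponentsWithStats(m)
        for i in range(1,nn):
            if st[i,4]>15: print(n,st[i],ce[i]); 
            if st[i,4]>15 and abs(ce[i][0]-330)<40:
                p=plane(n,ce[i],.195);print(p,"unit",(p[:2]-O)@X,(p[:2]-O)@Y)
    free=plane("top",tz(219,530),.15)[:2]; H=O-.094*X+.12*Y; d=free-H;print("free",free,"hinge",H,np.linalg.norm(d),"flap ang",np.arctan2(-d@X,-d@Y))
    hi=plane("top",tz(62,360),.15);print("hinge seen",hi)
E
```

```text
BL [0.7709 0.1046 0.1635] 1.6944460647579545e-05 [0.7719 0.1048 0.16  ] [0.7731 0.1019 0.16  ]
BR [ 0.732  -0.1505  0.1635] 0.0028825872938716556 [ 0.7344 -0.1505  0.16  ] [ 0.7326 -0.1542  0.16  ]
FL [0.5977 0.131  0.16  ] 0.0010912686848069135 [0.5972 0.1308 0.16  ] [0.5982 0.1311 0.16  ]
flapfree_top [0.4894 0.0339 0.1548] 0.005875139919796729 [0.4861 0.033  0.16  ] [0.4904 0.039  0.16  ]
flaphinge_top [0.5887 0.1229 0.1553] 0.002159880400635732 [0.5869 0.1222 0.16  ] [0.5876 0.1267 0.16  ]
FR [ 0.5593 -0.1243  0.16  ]
W,D 0.25806267008966804 0.1766791334504174
yaw -0.1460229886477685 -0.14759952880794855
O [ 0.6651 -0.0101]
top [ 10 205  13  12 100] [ 15.16 209.81]
top [359 204   9  16 110] [363.0909 211.1545]
[ 0.5917 -0.0975  0.195 ] unit -0.05986318520410221 -0.09716832105428247
side [297 190  11  11  90] [301.8667 194.8444]
[ 0.5904 -0.0949  0.195 ] unit -0.061524069986553395 -0.09483517561692564
side [128 458  19  22 268] [136.847  469.3358]
free [0.4916 0.0331] hinge [0.5897 0.1223] 0.1326420737502993 flap ang 0.6854637706524118
hinge seen [0.5886 0.1228 0.15  ]
```

```bash
cat >> h.py <<'E'
from scipy.spatial.transform import Rotation as Ro
np.set_printoptions(precision=4,suppress=True)
O=np.array([.6651,-.0101]);yaw=-.147
X=np.array([np.cos(yaw),np.sin(yaw)]);Y=np.array([-X[1],X[0]])
def u2w(x,y,z):return np.r_[O+x*X+y*Y,z]
def where():
    s=ctrl.get_state();R=Ro.from_rotvec(s["tool_rot"]);p=s["position"]
    print("t",s["time"],"pos",p,"unit",(p[:2]-O)@X,(p[:2]-O)@Y,"F unit",s["ft_force"][:2]@X,s["ft_force"][:2]@Y,s["ft_force"][2],"grip",s["grip_width"])
    return p,R
def to(P,Rt=None):
    p,R=where();d=R.inv().apply(np.array(P)-p);print("tool mm",d*1000,"units",d/.3)
    if Rt is not None: print("rot units",(R.inv()*Rt).as_rotvec()/np.radians(5))
def tgt(s=1): # tool x down, tool y = s*unit x
    x=np.array([0,0,-1.]);y=np.r_[s*X,0];return Ro.from_matrix(np.c_[x,y,np.cross(x,y)])
E
python3 - <<'E'
from h import *
p,R=where();print(R.as_matrix())
for s in(1,-1):to(u2w(-.22,.03,.33),tgt(s))
E
```

```text
t 0.1 pos [ 0.1787 -0.6244  0.2216] unit -0.391171645538999 -0.6789350291756708 F unit 0.27088661473578884 0.2634739420621666 -0.47914317517571947 grip 1.0006432850196771
[[-0.0006  0.2752 -0.9614]
 [ 0.0017 -0.9614 -0.2752]
 [-1.     -0.0018  0.0001]]
t 0.1 pos [ 0.1787 -0.6244  0.2216] unit -0.391171645538999 -0.6789350291756708 F unit 0.27088661473578884 0.2634739420621666 -0.47914317517571947 grip 1.0006432850196771
tool mm [-107.4605 -575.109  -448.7209] units [-0.3582 -1.917  -1.4957]
rot units [-13.1203  -0.0108   0.0186]
t 0.1 pos [ 0.1787 -0.6244  0.2216] unit -0.391171645538999 -0.6789350291756708 F unit 0.27088661473578884 0.2634739420621666 -0.47914317517571947 grip 1.0006432850196771
tool mm [-107.4605 -575.109  -448.7209] units [-0.3582 -1.917  -1.4957]
rot units [22.8796  0.0209  0.0121]
```

```bash
python3 -m jog '[{"rot":[0,0,0],"travel":[-0.12,0,-0.1],"jaw":1},{"rot":[0,0,0],"travel":[-0.12,0,-0.1],"jaw":1},{"rot":[0,0,0],"travel":[-0.12,0,-0.1],"jaw":1},{"rot":[0,0,0],"travel":[0,0,-0.15],"jaw":1},{"rot":[0,0,0],"travel":[0,0,-0.15],"jaw":1},{"rot":[0,0,0],"travel":[0,0,-0.15],"jaw":1},{"rot":[0,0,0],"travel":[0,-0.1,-0.1],"jaw":1},{"rot":[0,0,0],"travel":[0,-0.1,-0.1],"jaw":1}]' 20
python3 - <<'E'
from h import *
to(u2w(-.22,.03,.33),tgt(1))
E
```

```text
time: 0.9
position: [0.4377, -0.4873, 0.3286]
tool_rot: [2.072, 0.294, -2.074]
ft_force: [0.8, 0.6, 0.8]
grip_width: 0.354
t 0.9 pos [ 0.4377 -0.4873  0.3286] unit -0.1550904187955947 -0.5053798280529462 F unit 0.6740295716393508 0.6725891388613328 0.7535678938566404 grip 0.3543275771051473
tool mm [  -0.197  -514.2917 -162.3294] units [-0.0007 -1.7143 -0.5411]
rot units [-13.1139  -0.0083   0.0328]
```

```bash
python3 -m jog '[{"rot":[0,0,0],"travel":[0,-0.15,-0.05],"jaw":1},{"rot":[0,0,0],"travel":[0,-0.15,-0.05],"jaw":1},{"rot":[0,0,0],"travel":[0,-0.15,-0.05],"jaw":1},{"rot":[0,0,0],"travel":[0,-0.15,-0.05],"jaw":1},{"rot":[0,0,0],"travel":[0,-0.15,-0.05],"jaw":1},{"rot":[0,0,0],"travel":[0,-0.15,-0.05],"jaw":1},{"rot":[0,0,0],"travel":[0,-0.15,-0.05],"jaw":1},{"rot":[0,0,0],"travel":[0,-0.15,-0.05],"jaw":1}]'
python3 -m jog '[{"rot":[0,0,0],"travel":[0,-0.15,-0.04],"jaw":1},{"rot":[0,0,0],"travel":[0,-0.15,-0.04],"jaw":1},{"rot":[0,0,0],"travel":[0,-0.15,-0.04],"jaw":1},{"rot":[-1,0,0],"travel":[0,0,0],"jaw":1},{"rot":[-1,0,0],"travel":[0,0,0],"jaw":1},{"rot":[-1,0,0],"travel":[0,0,0],"jaw":1},{"rot":[-1,0,0],"travel":[0,0,0],"jaw":1},{"rot":[-1,0,0],"travel":[0,0,0],"jaw":1}]'
python3 -m jog '[{"rot":[-1,0,0],"travel":[0,0,0],"jaw":1},{"rot":[-1,0,0],"travel":[0,0,0],"jaw":1},{"rot":[-1,0,0],"travel":[0,0,0],"jaw":1},{"rot":[-1,0,0],"travel":[0,0,0],"jaw":1},{"rot":[-1,0,0],"travel":[0,0,0],"jaw":1},{"rot":[-1,0,0],"travel":[0,0,0],"jaw":1},{"rot":[-1,0,0],"travel":[0,0,0],"jaw":1},{"rot":[-1,0,0],"travel":[0,0,0],"jaw":1}]'
python3 - <<'E'
from h import *
to(u2w(-.22,.03,.125),tgt(1))
E
```

```text
time: 1.7
position: [0.4521, -0.1077, 0.3302]
tool_rot: [2.072, 0.29, -2.072]
ft_force: [0.8, 0.5, -0.1]
grip_width: 0.006
time: 2.5
position: [0.4498, 0.03, 0.3302]
tool_rot: [1.803, 0.678, -1.804]
ft_force: [-0.5, 0.2, -0.3]
grip_width: 0.007
time: 3.3
position: [0.4498, 0.03, 0.3301]
tool_rot: [1.321, 1.133, -1.322]
ft_force: [-0.3, -0.1, 0.9]
grip_width: 0.006
t 3.3 pos [0.4498 0.03   0.3301] unit -0.21885628820978825 0.008157328176420113 F unit -0.283805993016677 -0.17463322556796887 0.861723057298378 grip 0.006259747927188701
tool mm [205.1023  -1.1309 -21.8878] units [ 0.6837 -0.0038 -0.073 ]
rot units [-0.0785  0.003   0.0091]
```

```bash
python3 -m jog '[{"rot":[0,0,0],"travel":[0.04,0,-0.07],"jaw":1},{"rot":[0,0,0],"travel":[0.13,0,0],"jaw":1},{"rot":[0,0,0],"travel":[0.13,0,0],"jaw":1},{"rot":[0,0,0],"travel":[0.13,0,0],"jaw":1},{"rot":[0,0,0],"travel":[0.13,0,0],"jaw":1},{"rot":[0,0,0],"travel":[0.12,0,0],"jaw":1},{"rot":[0,0,0],"travel":[0,0,0],"jaw":1}]'
python3 - <<'E'
from h import *
to(u2w(-.113,.03,.125),tgt(1))
for n in("top","side"): cv2.imwrite(f"pics/{n}1.png",cv2.resize(ctrl.get_image(n)[130:290,200:400,::-1],None,fx=3.5,fy=3.5))
E
```

```text
time: 4.0
position: [0.449, 0.0503, 0.1219]
tool_rot: [1.319, 1.138, -1.332]
ft_force: [-1.0, -1.0, -0.5]
grip_width: 0.002
t 4.0 pos [0.449  0.0503 0.1219] unit -0.22261445604585756 0.028125542380020394 F unit -0.8050997697151183 -1.177034403625175 -0.5417228529768269 grip 0.001820772255771262
tool mm [ -4.1675 109.5535  -2.9812] units [-0.0139  0.3652 -0.0099]
rot units [-0.1162  0.0152  0.1152]
```

View pics/side1.png

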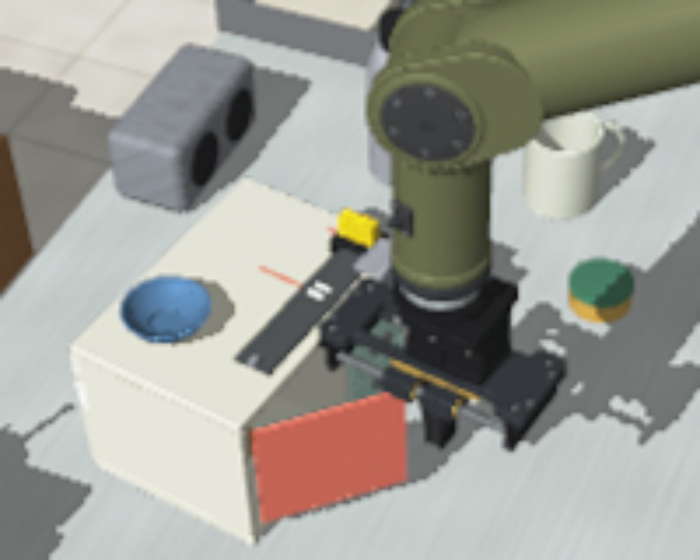

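View pics/top1.png

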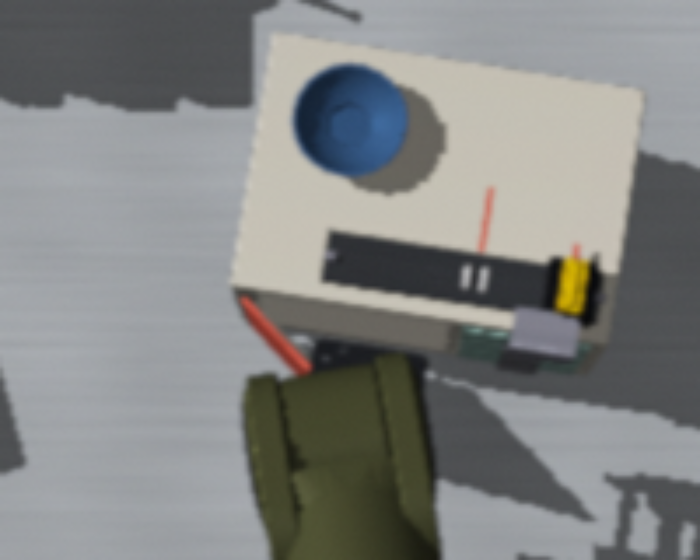

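```bash
python3 -m jog '[{"rot":[0,0,0],"travel":[-0.015,0,-0.035],"jaw":1},{"rot":[0,0,0],"travel":[0,0.03,0],"jaw":1},{"rot":[0,0,0],"travel":[0,0.03,0],"jaw":1},{"rot":[0,0,0],"travel":[0,0.03,0],"jaw":1},{"rot":[0,0,0],"travel":[0,0.03,0],"jaw":1},{"rot":[0,0,0],"travel":[0,0.03,0],"jaw":1},{"rot":[0,0,0],"travel":[0,0.03,0],"jaw":1},{"rot":[0,0,0],"travel":[0,0.03,0],"jaw":1}]'
python3 - <<'E'
from h import *
to(u2w(-.113,.038,.125),tgt(1))
for n in("top","side"): cv2.imwrite(f"pics/{n}2.png",cv2.resize(ctrl.get_image(n)[130:290,200:400,::-1],None,fx=3.5,fy=3.5))
E
```

```text
time: 4.9
position: [0.5177, 0.051, 0.1307]
tool_rot: [1.324, 1.131, -1.325]
ft_force: [-0.8, 0.3, -0.9]
grip_width: 0.008
t 4.9 pos [0.5177 0.051  0.1307] unit -0.15477728878871574 0.038865522628478075 F unit -0.7972893027535686 0.1353971135961439 -0.9101118598801793 grip 0.008238736640220843
tool mm [ 5.6618 41.7897  0.4192] units [0.0189 0.1393 0.0014]
rot units [-0.1221  0.002   0.0112]
```

View pics/side2.png

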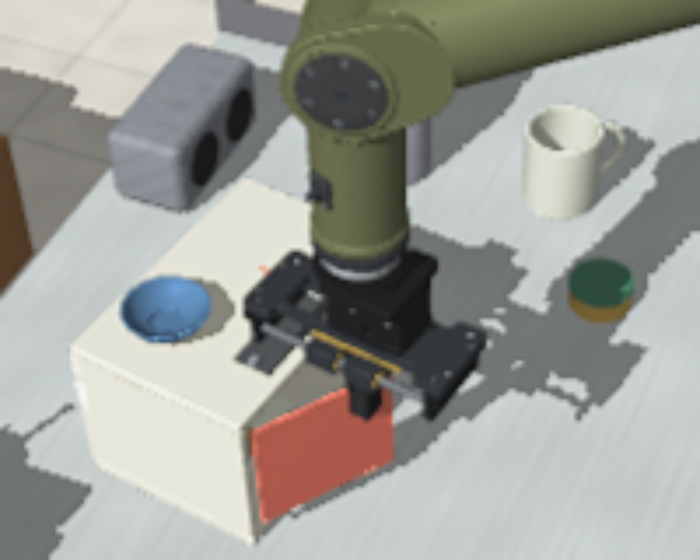

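The fingers, at (365,395), are on the flap's outer face and the flap is closing. I'll keep pushing.

```bash
python3 -m jog '[{"rot":[0,0,0],"travel":[0,0.025,0],"jaw":1},{"rot":[0,0,0],"travel":[0,0.025,0],"jaw":1},{"rot":[0,0,0],"travel":[0,0.025,0],"jaw":1},{"rot":[0,0,0],"travel":[0,0.025,0],"jaw":1},{"rot":[0,0,0],"travel":[0,0.015,0],"jaw":1},{"rot":[0,0,0],"travel":[0,0,0],"jaw":1}]'
python3 - <<'E'
from h import *
to(u2w(-.113,.038,.125),tgt(1))
for n in("top","side"): cv2.imwrite(f"pics/{n}3.png",cv2.resize(ctrl.get_image(n)[130:290,200:400,::-1],None,fx=3.5,fy=3.5))
E
```

```text
time: 5.6
position: [0.5522, 0.0457, 0.131]
tool_rot: [1.325, 1.13, -1.324]
ft_force: [-0.7, -0.4, 0.2]
grip_width: 0.004
t 5.6 pos [0.5522 0.0457 0.131 ] unit -0.11985433021772382 0.038701076070495645 F unit -0.6596748260865789 -0.4575863264724372 0.15368925924895954 grip 0.004186781196079353
tool mm [6.0504 6.8577 0.6299] units [0.0202 0.0229 0.0021]
rot units [-0.1241 -0.0059 -0.0073]
```

View pics/side3.png

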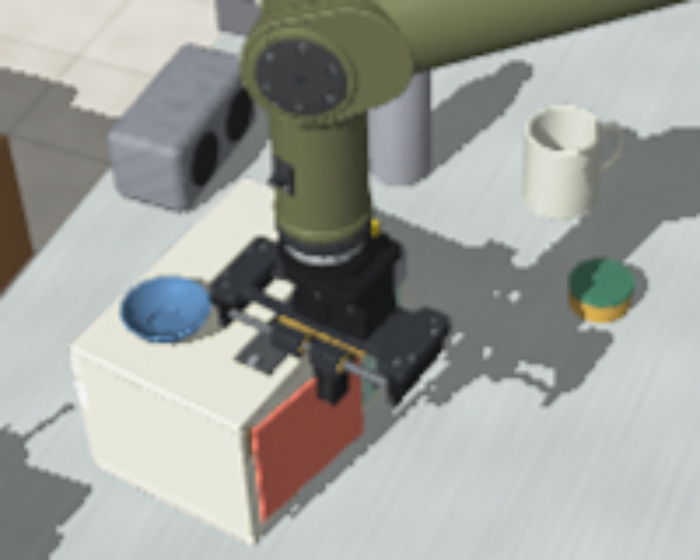

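```bash
for i in 1; do :; done; python3 -m jog '[{"rot":[0,0,0],"travel":[0,0.01,0],"jaw":1},{"rot":[0,0,0],"travel":[0,0.01,0],"jaw":1},{"rot":[0,0,0],"travel":[0,0,0],"jaw":1}]'
python3 -m jog '[{"rot":[0,0,0],"travel":[0,0.01,0],"jaw":1},{"rot":[0,0,0],"travel":[0,0,0],"jaw":1}]'; python3 -c "from h import *;where()"
```

```text
time: 6.0
position: [0.5576, 0.0448, 0.1311]
tool_rot: [1.325, 1.13, -1.324]
ft_force: [-0.4, -0.6, -0.1]
grip_width: 0.007
time: 6.2
position: [0.5606, 0.0443, 0.131]
tool_rot: [1.325, 1.13, -1.324]
ft_force: [0.3, -0.2, 0.3]
grip_width: 0.006
t 6.2 pos [0.5606 0.0443 0.131 ] unit -0.11137943795904845 0.03853737542673821 F unit 0.3222966517140777 -0.12845779841892013 0.31824989031105827 grip 0.005810474091814656
```

```bash
python3 -m jog '[{"rot":[0,0,0],"travel":[0,0.008,0],"jaw":1},{"rot":[0,0,0],"travel":[0,0,0],"jaw":1}]'
python3 -m jog '[{"rot":[0,0,0],"travel":[0,0.008,0],"jaw":1},{"rot":[0,0,0],"travel":[0,0,0],"jaw":1}]'
python3 -c "from h import *;where()
cv2.imwrite('pics/side4.png',cv2.resize(ctrl.get_image('side')[170:290,210:350,::-1],None,fx=5,fy=5))"
```

```text
time: 6.4
position: [0.5629, 0.044, 0.131]
tool_rot: [1.325, 1.13, -1.324]
ft_force: [-0.4, 0.0, 0.5]
grip_width: 0.008
time: 6.6
position: [0.5649, 0.0437, 0.131]
tool_rot: [1.324, 1.131, -1.325]
ft_force: [-1.4, -1.1, -0.4]
grip_width: 0.005
t 6.6 pos [0.5649 0.0437 0.131 ] unit -0.10700342340470521 0.038505383391832605 F unit -1.2470898789010958 -1.2715289426904273 -0.4114784130626321 grip 0.004600409233924835
```

View pics/side4.png

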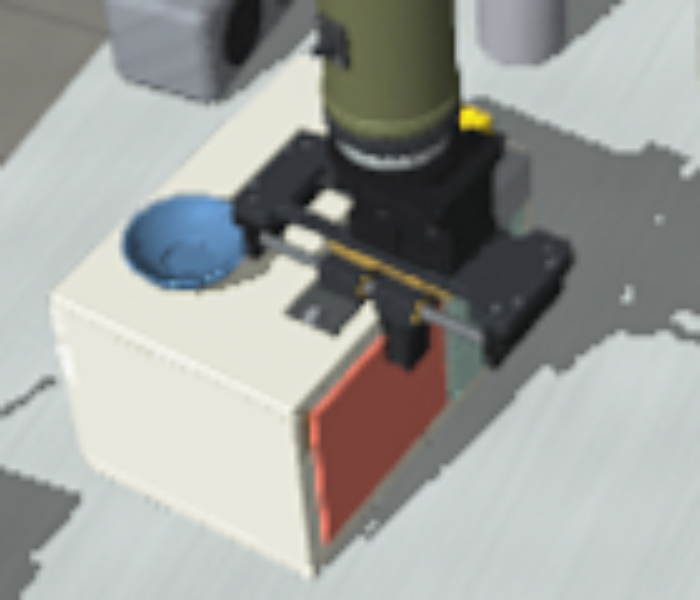

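```bash
python3 -m jog '[{"rot":[0,0,0],"travel":[0,0.007,0],"jaw":1},{"rot":[0,0,0],"travel":[0,0,0],"jaw":1}]'
python3 -m jog '[{"rot":[0,0,0],"travel":[0,0.007,0],"jaw":1},{"rot":[0,0,0],"travel":[0,0,0],"jaw":1}]'
python3 -c "from h import *;where()"
```

```text
time: 6.85
position: [0.565, 0.0436, 0.1309]
tool_rot: [1.321, 1.134, -1.328]
ft_force: [-7.3, -0.1, 4.3]
grip_width: 0.01
time: 7.05
position: [0.565, 0.0436, 0.1308]
tool_rot: [1.318, 1.137, -1.332]
ft_force: [-12.6, -0.2, 9.3]
grip_width: 0.004
t 7.05 pos [0.565  0.0436 0.1308] unit -0.10693369946447023 0.03844563725173567 F unit -12.436145212053516 -2.0442175394952726 9.315239933879203 grip 0.0042313408080061725
```

```bash
python3 -m jog '[{"rot":[0,0,0],"travel":[0,0,0],"jaw":1},{"rot":[0,0,0],"travel":[0,0,0],"jaw":1},{"rot":[0,0,0],"travel":[0,-0.05,0],"jaw":1},{"rot":[0,0,0],"travel":[0,-0.1,0],"jaw":1},{"rot":[0,0,0],"travel":[-0.15,-0.05,0],"jaw":1},{"rot":[0,0,0],"travel":[-0.15,0,0],"jaw":1},{"rot":[0,0,0],"travel":[-0.15,0,0.05],"jaw":1}]'
python3 - <<'E'
from h import *
to(u2w(-.06,-.14,.28),tgt(1))
for n in("top","side"): 
    im=ctrl.get_image(n)[:,:,::-1];cv2.imwrite(f"pics/{n}5f.png",im)
    cv2.imwrite(f"pics/{n}5.png",cv2.resize(im[130:290,200:400],None,fx=3.5,fy=3.5))
E
```

```text
time: 7.75
position: [0.5071, 0.0399, 0.2679]
tool_rot: [1.322, 1.132, -1.32]
ft_force: [0.7, -0.6, -0.6]
grip_width: 0.005
t 7.75 pos [0.5071 0.0399 0.2679] unit -0.16360235411223656 0.02633312348552002 F unit 0.7825816307461876 -0.5151257091548261 -0.624751473803213 grip 0.004710138854885603
tool mm [-12.0744 104.6582 165.6725] units [-0.0402  0.3489  0.5522]
rot units [-0.0718 -0.0081 -0.0155]
```

View pics/side5.png

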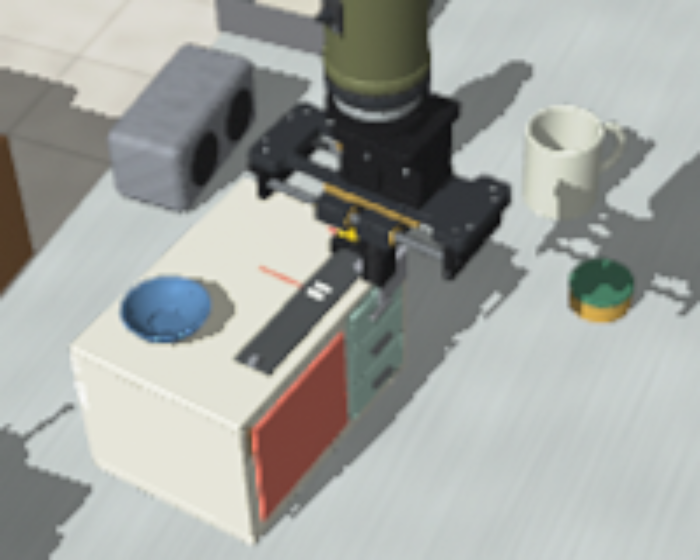

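View pics/top5.png

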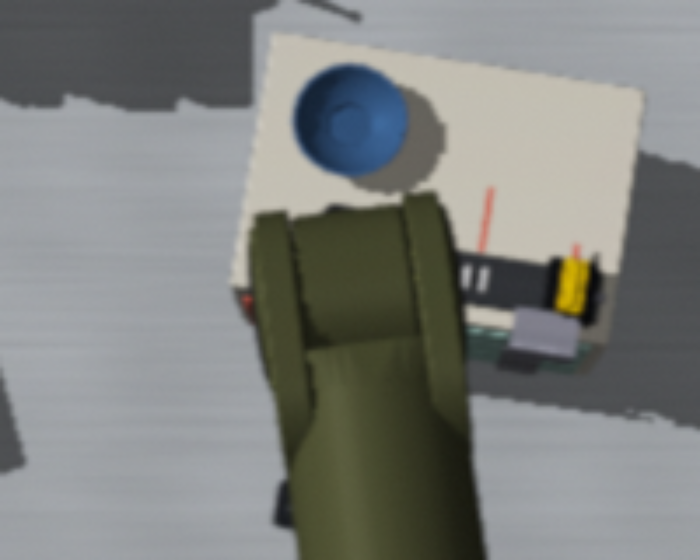

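```bash
python3 -m jog '[{"rot":[0,0,0],"travel":[0,0,0.14],"jaw":1},{"rot":[0,0,0],"travel":[0,0,0.14],"jaw":1},{"rot":[0,0,0],"travel":[0,0.04,0.14],"jaw":1},{"rot":[0,0,0],"travel":[0,0.1,0.13],"jaw":1},{"rot":[0,0,0],"travel":[0,0.1,0],"jaw":1},{"rot":[0,0,0],"travel":[0,0.1,0],"jaw":1},{"rot":[0,0,0],"travel":[0,0,0],"jaw":1}]'
python3 - <<'E'
from h import *
to(u2w(-.06,-.14,.19),tgt(1))
for n in("top","side"): 
    im=ctrl.get_image(n)[:,:,::-1];cv2.imwrite(f"pics/{n}6f.png",im)
    cv2.imwrite(f"pics/{n}6.png",cv2.resize(im[130:290,200:400],None,fx=3.5,fy=3.5))
E
```

```text
time: 8.55
position: [0.5847, -0.1419, 0.2639]
tool_rot: [1.326, 1.132, -1.324]
ft_force: [0.6, -0.0, -0.5]
grip_width: 0.003
t 8.55 pos [ 0.5847 -0.1419  0.2639] unit -0.060179490733022034 -0.1421775688321081 F unit 0.5958922795527826 0.04095984628272632 -0.5151909003410775 grip 0.002970395463532747
tool mm [73.8637  0.1931 -2.0316] units [ 0.2462  0.0006 -0.0068]
rot units [-0.1259 -0.023   0.0057]
```

View pics/side6.png

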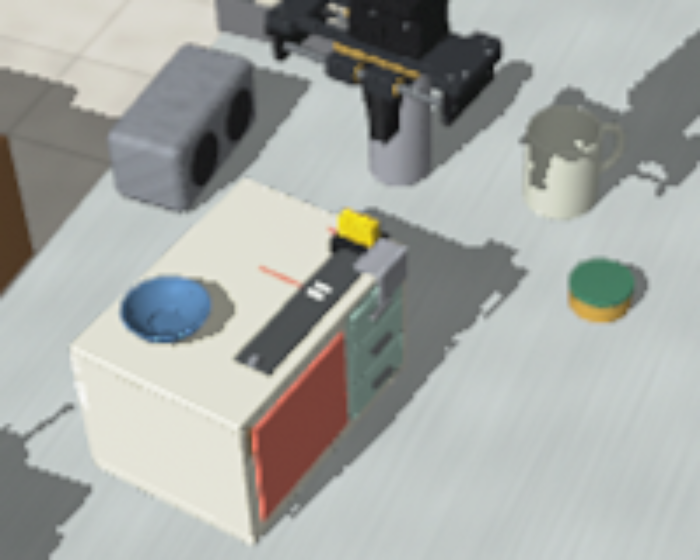

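View pics/top6.png

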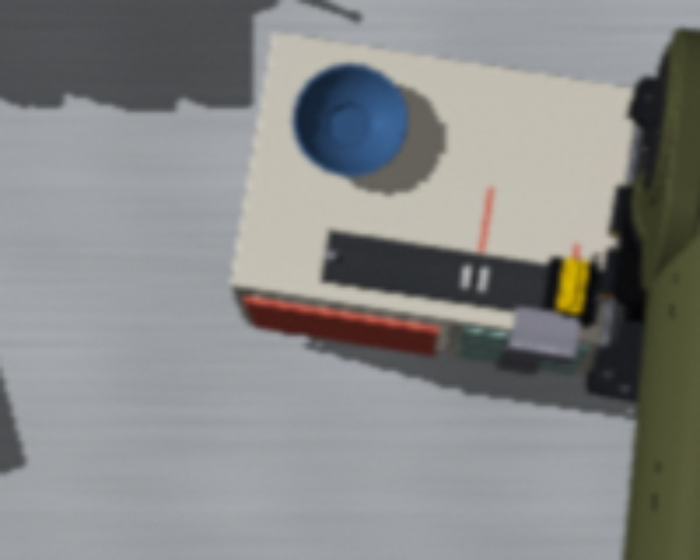

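The flap is flush with the front in both views and the latch hasn't moved. The next move is down beside the tab, then contact.

```bash
python3 -m jog '[{"rot":[0,0,0],"travel":[0.1,0,0],"jaw":1},{"rot":[0,0,0],"travel":[0.1,0,0],"jaw":1},{"rot":[0,0,0],"travel":[0.04,0,0],"jaw":1},{"rot":[0,0,0],"travel":[0,0,0],"jaw":1},{"rot":[0,0,0],"travel":[0,0,-0.03],"jaw":1},{"rot":[0,0,0],"travel":[0,0,-0.03],"jaw":1},{"rot":[0,0,0],"travel":[0,0,0],"jaw":1}]'
python3 - <<'E'
from h import *
to(u2w(-.06,-.052,.19),tgt(1))
for n in("top","side"): 
    im=ctrl.get_image(n)[:,:,::-1];cv2.imwrite(f"pics/{n}7f.png",im)
    cv2.imwrite(f"pics/{n}7.png",cv2.resize(im[130:290,200:400],None,fx=3.5,fy=3.5))
E
```

```text
time: 9.35
position: [0.5864, -0.1208, 0.1958]
tool_rot: [1.324, 1.131, -1.319]
ft_force: [-0.2, -0.7, 0.4]
grip_width: 0.005
t 9.35 pos [ 0.5864 -0.1208  0.1958] unit -0.06164454899764079 -0.12100823336836955 F unit -0.11302471363691789 -0.719193802272232 0.3691154028280441 grip 0.005272660301540136
tool mm [  5.8274   1.1399 -69.0127] units [ 0.0194  0.0038 -0.23  ]
rot units [-0.0812 -0.0107 -0.0311]
```

View pics/side7.png

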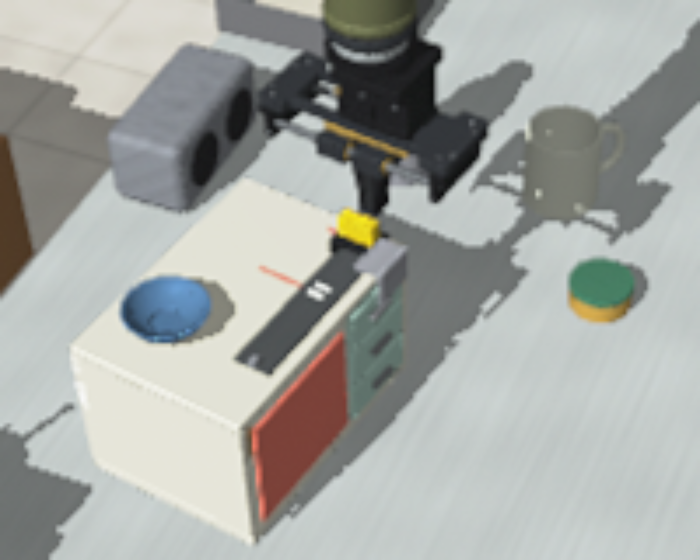

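```bash
python3 -m jog '[{"rot":[0,0,0],"travel":[0.019,0.004,0],"jaw":1},{"rot":[0,0,0],"travel":[0,0,-0.02],"jaw":1},{"rot":[0,0,0],"travel":[0,0,-0.025],"jaw":1},{"rot":[0,0,0],"travel":[0,0,-0.025],"jaw":1},{"rot":[0,0,0],"travel":[0,0,-0.025],"jaw":1},{"rot":[0,0,0],"travel":[0,0,-0.025],"jaw":1},{"rot":[0,0,0],"travel":[0,0,-0.025],"jaw":1},{"rot":[0,0,0],"travel":[0,0,0],"jaw":1}]'
python3 - <<'E'
from h import *
to(u2w(-.06,-.052,.19),tgt(1))
for n in("top","side"): 
    im=ctrl.get_image(n)[:,:,::-1];cv2.imwrite(f"pics/{n}8f.png",im)
    cv2.imwrite(f"pics/{n}8.png",cv2.resize(im[130:290,200:400],None,fx=3.5,fy=3.5))
E
```

```text
time: 10.25
position: [0.5935, -0.0787, 0.1885]
tool_rot: [1.324, 1.132, -1.322]
ft_force: [-0.0, 0.1, -0.8]
grip_width: 0.005
t 10.25 pos [ 0.5935 -0.0787  0.1885] unit -0.06075245392927768 -0.07829383249498129 F unit -0.05791560249409528 0.10785565397973167 -0.7790067673679866 grip 0.004624325272660625
tool mm [ -1.4611   0.5383 -26.3007] units [-0.0049  0.0018 -0.0877]
rot units [-0.0936 -0.0128 -0.0045]
```

View pics/side8.png

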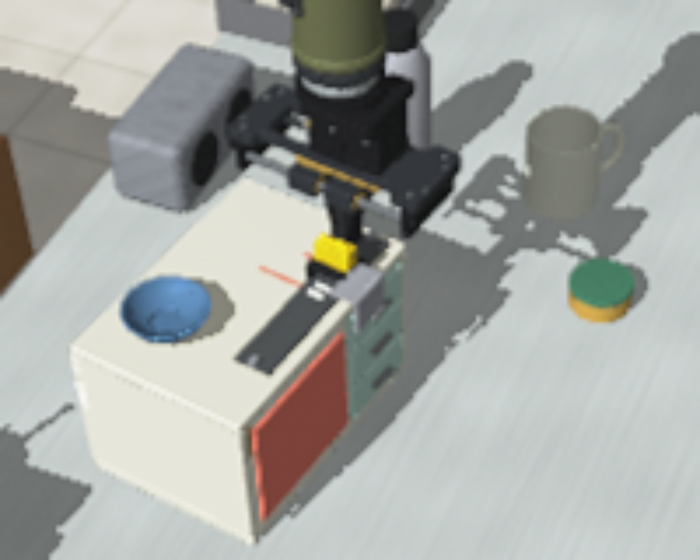

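```bash
cat >> h.py <<'E'
def tab(im,n):
    h=cv2.cvtColor(im,cv2.COLOR_BGR2HSV);m=cv2.inRange(h,(22,150,100),(35,255,255))
    nn,l,st,ce=cv2.connectedComponentsWithStats(m)
    for i in range(1,nn):
        if st[i,4]>15 and 250<ce[i][0]<400 and 150<ce[i][1]<260:
            p=plane(n,ce[i],.195);y=(p[:2]-O)@Y;print(n,"tab y",y,"latch~",y+.105,st[i,4])
E
python3 - <<'E'
from h import *
for k in("6","8"):
  for n in("top","side"):tab(cv2.imread(f"pics/{n}{k}f.png"),n)
E
```

```text
top tab y -0.0972199995259969 latch~ 0.007780000474003096 113
side tab y -0.09468728350180255 latch~ 0.010312716498197441 91
side tab y -0.05728023176619101 latch~ 0.04771976823380899 96
```

```bash
python3 -m jog '[{"rot":[0,0,0],"travel":[0,0,-0.02],"jaw":1},{"rot":[0,0,0],"travel":[0,0,-0.015],"jaw":1},{"rot":[0,0,0],"travel":[0,0,0],"jaw":1}]'
python3 - <<'E'
from h import *
where();im=ctrl.get_image("side")[:,:,::-1].copy();tab(im,"side")
E
```

```text
time: 10.65
position: [0.5951, -0.0694, 0.1885]
tool_rot: [1.324, 1.131, -1.323]
ft_force: [0.0, -0.6, -0.8]
grip_width: 0.003
t 10.65 pos [ 0.5951 -0.0694  0.1885] unit -0.060556955359330575 -0.06896019227234332 F unit 0.11878199984423912 -0.6107943637422821 -0.7576938677174979 grip 0.0029249667241935742
side tab y -0.04828166222024178 latch~ 0.05671833777975822 100
```

```bash
python3 -m jog '[{"rot":[0,0,0],"travel":[0,0,-0.007],"jaw":1},{"rot":[0,0,0],"travel":[0,0,0],"jaw":1}]'
python3 -m jog '[{"rot":[0,0,0],"travel":[0,0,-0.007],"jaw":1},{"rot":[0,0,0],"travel":[0,0,0],"jaw":1}]'
python3 -m jog '[{"rot":[0,0,0],"travel":[0,0,-0.005],"jaw":1},{"rot":[0,0,0],"travel":[0,0,0],"jaw":1}]'
python3 - <<'E'
from h import *
where();im=ctrl.get_image("side")[:,:,::-1].copy();tab(im,"side")
E
```

```text
time: 10.9
position: [0.5952, -0.0682, 0.1884]
tool_rot: [1.324, 1.13, -1.324]
ft_force: [0.1, 0.9, 0.6]
grip_width: 0.002
time: 11.1
position: [0.5954, -0.0662, 0.1883]
tool_rot: [1.324, 1.131, -1.324]
ft_force: [-0.0, 0.3, -0.2]
grip_width: 0.007
time: 11.3
position: [0.5957, -0.0646, 0.1883]
tool_rot: [1.324, 1.131, -1.324]
ft_force: [-0.5, -0.2, 0.9]
grip_width: 0.01
t 11.3 pos [ 0.5957 -0.0646  0.1883] unit -0.06064877917229466 -0.06411182366459897 F unit -0.5043048058125994 -0.29286541239482444 0.9093032481309987 grip 0.010275890568392012
side tab y -0.0433253475060409 latch~ 0.0616746524939591 97
```

```bash
python3 -m jog '[{"rot":[0,0,0],"travel":[0,0,-0.005],"jaw":1},{"rot":[0,0,0],"travel":[0,0,0],"jaw":1}]'
python3 -m jog '[{"rot":[0,0,0],"travel":[0,0,-0.005],"jaw":1},{"rot":[0,0,0],"travel":[0,0,0],"jaw":1}]'
python3 - <<'E'
from h import *
where();im=ctrl.get_image("side")[:,:,::-1].copy();tab(im,"side")
E
```

```text
time: 11.55
position: [0.5959, -0.0633, 0.1883]
tool_rot: [1.324, 1.13, -1.324]
ft_force: [-0.2, 0.1, 1.3]
grip_width: 0.006
time: 11.75
position: [0.596, -0.0627, 0.1883]
tool_rot: [1.324, 1.13, -1.325]
ft_force: [-1.1, -3.0, 1.7]
grip_width: 0.005
t 11.75 pos [ 0.596  -0.0627  0.1883] unit -0.060637529569075664 -0.06213844724034378 F unit -0.6852304867780353 -3.139864690219365 1.692419666752465 grip 0.0050068400326347615
side tab y -0.0419063077526817 latch~ 0.0630936922473183 99
```

```bash
python3 -m jog '[{"rot":[0,0,0],"travel":[0,0,-0.004],"jaw":1},{"rot":[0,0,0],"travel":[0,0,0],"jaw":1}]'
python3 -m jog '[{"rot":[0,0,0],"travel":[0,0,-0.004],"jaw":1},{"rot":[0,0,0],"travel":[0,0,0],"jaw":1}]'
python3 - <<'E'
from h import *
where();im=ctrl.get_image("side")[:,:,::-1].copy();tab(im,"side")
E
```

```text
time: 12.0
position: [0.5961, -0.0624, 0.1884]
tool_rot: [1.323, 1.128, -1.327]
ft_force: [-1.9, -5.4, 1.5]
grip_width: 0.008
time: 12.2
position: [0.5961, -0.0623, 0.1884]
tool_rot: [1.323, 1.127, -1.328]
ft_force: [-2.8, -6.8, 1.3]
grip_width: 0.003
t 12.2 pos [ 0.5961 -0.0623  0.1884] unit -0.06063037934424092 -0.06173004915740817 F unit -1.7323814019306492 -7.1159720694956 1.2855576300366964 grip 0.0028074724148554075
side tab y -0.0413327275221992 latch~ 0.0636672724778008 99
```

```bash
python3 -m jog '[{"rot":[0,0,0],"travel":[0,0,-0.003],"jaw":1},{"rot":[0,0,0],"travel":[0,0,0],"jaw":1}]'
python3 - <<'E'
from h import *
where();im=ctrl.get_image("side")[:,:,::-1].copy();tab(im,"side")
E
```

```text
time: 12.45
position: [0.5961, -0.0622, 0.1884]
tool_rot: [1.322, 1.126, -1.329]
ft_force: [-2.1, -7.8, 2.2]
grip_width: 0.008
t 12.45 pos [ 0.5961 -0.0622  0.1884] unit -0.06064982086540227 -0.06167414703446503 F unit -0.9527629933284458 -8.027024341971801 2.161912415480784 grip 0.008332830353399271
side tab y -0.04135685506984201 latch~ 0.06364314493015799 98
```

```bash
python3 -m jog '[{"rot":[0,0,0],"travel":[0,0,-0.003],"jaw":1},{"rot":[0,0,0],"travel":[0,0,0],"jaw":1}]'
python3 - <<'E'
from h import *
where();im=ctrl.get_image("side")[:,:,::-1].copy();tab(im,"side")
E
```

```text
time: 12.7
position: [0.5961, -0.0622, 0.1884]
tool_rot: [1.322, 1.125, -1.33]
ft_force: [-3.0, -10.0, 2.4]
grip_width: 0.006
t 12.7 pos [ 0.5961 -0.0622  0.1884] unit -0.06062355488245677 -0.06162157125517799 F unit -1.5330939487888369 -10.309263730480136 2.44954990952759 grip 0.006155254795897963
side tab y -0.04141059269547903 latch~ 0.06358940730452096 98
```

Run:
```python
from h import *
for n,(r,c) in {"top":(140,260),"side":(170,220)}.items(): 
    im=ctrl.get_image(n)[:,:,::-1];cv2.imwrite(f"pics/{n}9f.png",im)
    cv2.imwrite(f"pics/{n}9.png",cv2.resize(im[r:r+100,c:c+130],None,fx=6,fy=6,interpolation=cv2.INTER_CUBIC))
where()
```

```text
t 12.85 pos [ 0.5961 -0.0621  0.1884] unit -0.0606585807528638 -0.06156850001655135 F unit -1.8201232274185977 -10.045697459867544 2.9653628945175345 grip 0.008576724781964406
```

View pics/side9.png

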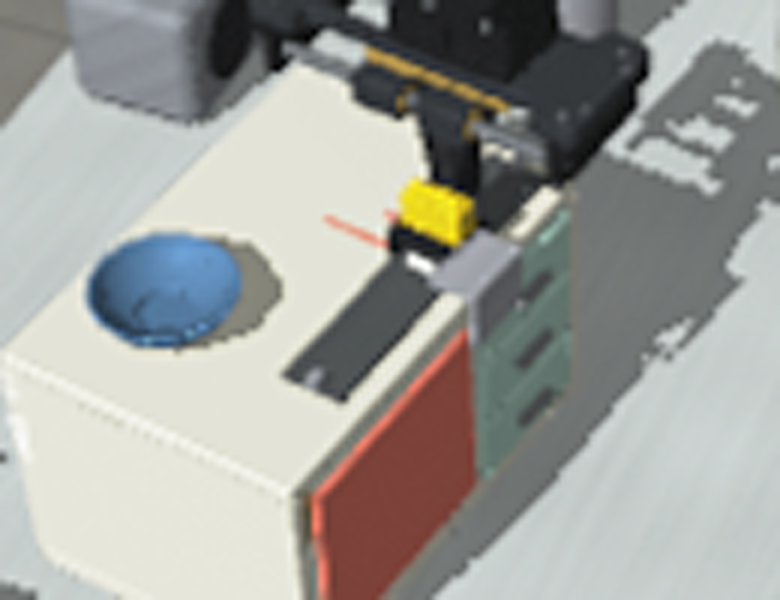

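View pics/top9.png

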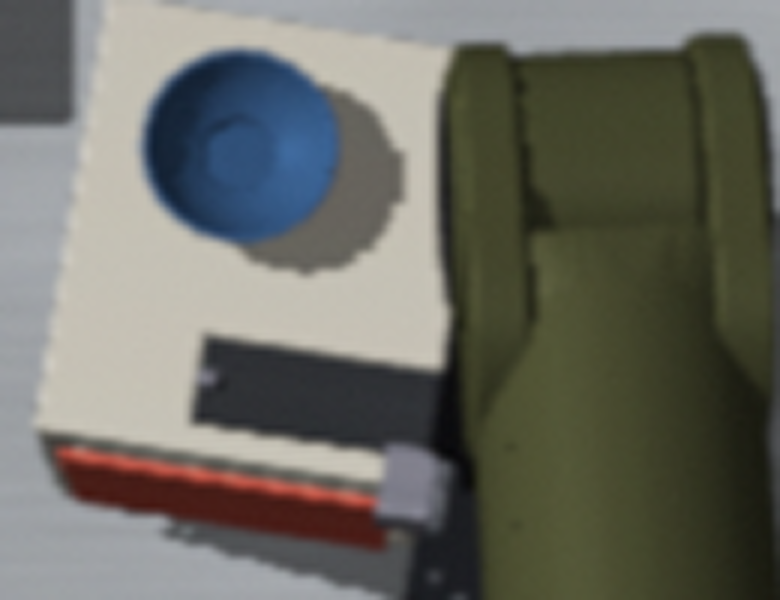

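The plate already overlaps the front of the flap edge, and the carriage pointer is still short of the mark, so the latch is climbing the pin. I'll carry on in small steps.

```bash
python3 -m jog '[{"rot":[0,0,0],"travel":[0,0,-0.003],"jaw":1},{"rot":[0,0,0],"travel":[0,0,0],"jaw":1},{"rot":[0,0,0],"travel":[0,0,0],"jaw":1}]'
python3 - <<'E'
from h import *
where();im=ctrl.get_image("side")[:,:,::-1].copy();tab(im,"side")
E
```

```text
time: 13.15
position: [0.5961, -0.0621, 0.1884]
tool_rot: [1.322, 1.125, -1.331]
ft_force: [-3.9, -9.7, 2.5]
grip_width: 0.005
t 13.15 pos [ 0.5961 -0.0621  0.1884] unit -0.06062814012470736 -0.06151479342303133 F unit -2.4707946252563335 -10.132896536664628 2.5067784153952477 grip 0.005334463815446776
side tab y -0.04130311964069802 latch~ 0.06369688035930197 98
```

```bash
python3 -m jog '[{"rot":[0,0,0],"travel":[0,0,-0.003],"jaw":1},{"rot":[0,0,0],"travel":[0,0,0],"jaw":1},{"rot":[0,0,0],"travel":[0,0,0],"jaw":1}]'
python3 - <<'E'
from h import *
where();im=ctrl.get_image("side")[:,:,::-1].copy();tab(im,"side")
E
```

```text
time: 13.5
position: [0.5961, -0.062, 0.1884]
tool_rot: [1.321, 1.124, -1.332]
ft_force: [-2.8, -10.4, 2.7]
grip_width: 0.005
t 13.5 pos [ 0.5961 -0.062   0.1884] unit -0.0606349843659756 -0.06146268573180442 F unit -1.1955600239303472 -10.720212827435132 2.6923748417990065 grip 0.0053546675490697
side tab y -0.04104584103072859 latch~ 0.0639541589692714 100
```

Force is now over 10 N with almost no motion, which is more than the pin should need. I'll check whether the plate is jammed on a flap that isn't quite shut.

Run:
```python
from h import *
for k,n in(("6","top"),("6","side"),("9","top"),("9","side"),("0","side")):
    try: im=cv2.imread(f"pics/{n}{k}f.png"); im.shape
    except: im=cv2.imread(f"pics/{n}{k}.png")
    h=cv2.cvtColor(im,cv2.COLOR_BGR2HSV)
    m=cv2.inRange(h,(0,120,60),(9,255,255))|cv2.inRange(h,(172,120,60),(180,255,255))
    m[:150]=0;m[300:]=0;m[:,:240]=0;m[:,400:]=0
    nn,l,st,ce=cv2.connectedComponentsWithStats(m);i=1+np.argmax(st[1:,4]);print(k,n,st[i])
    m=(l==i); cols=np.where(m.any(0))[0]
    P=[]
    # top contour -> the flap top edge
    for c in cols[3:-3]:
        r=np.where(m[:,c])[0][0]-.5; P.append(plane(n,(c,r),.15))
    P=np.array(P);a=(P[:,:2]-O)@X;b=(P[:,:2]-O)@Y
    f=np.polyfit(b,a,1);print(" line angle",np.arctan(f[0]),"x at y=.12",np.polyval(f,.12),"x at y=-.015",np.polyval(f,-.015),"y range",b.min(),b.max(),"res",np.std(a-np.polyval(f,b)))
# front top edge of the unit itself (flap-left corner) reference: yaw check using rail
```

```text
6 top [269 215  56  16 437]
 line angle 0.008659916050034126 x at y=.12 -0.09208259722505417 x at y=-.015 -0.09325171511762087 y range -0.004307011919323039 0.11443195410410777 res 0.0006902297200455631
6 side [272 225  27  53 724]
 line angle 0.005849154416229533 x at y=.12 -0.09103403578981593 x at y=-.015 -0.09182368064129723 y range -0.004921158572381417 0.10020151323042181 res 0.0006367091304040208
9 top [270 215  54  16 423]
 line angle 0.008142618102229908 x at y=.12 -0.09210223934859348 x at y=-.015 -0.0932015170873569 y range -0.0019443334912824853 0.11206876875110235 res 0.0006991482727391083
9 side [272 225  27  53 724]
 line angle 0.005849154416229533 x at y=.12 -0.09103403578981593 x at y=-.015 -0.09182368064129723 y range -0.004921158572381417 0.10020151323042181 res 0.0006367091304040208
0 side [ 272  241   44   38 1125]
 line angle 0.6638311405199459 x at y=.12 -0.09045883969613217 x at y=-.015 -0.1960642145012489 y range 0.021090223676028887 0.10979609998939462 res 0.001339019649214351[ WARN:0@0.857] global loadsave.cpp:275 findDecoder imread_('pics/side0f.png'): can't open/read file: check file path/integrity
```

The flap reads 0.006–0.009 rad, so it is shut and isn't blocking the plate. I'll keep pushing carefully.

```bash
python3 -m jog '[{"rot":[0,0,0],"travel":[0,0,-0.003],"jaw":1},{"rot":[0,0,0],"travel":[0,0,0],"jaw":1},{"rot":[0,0,0],"travel":[0,0,0],"jaw":1}]'
python3 - <<'E'
from h import *
p,R=where();print((tgt(1).inv()*R).as_rotvec(degrees=True), ctrl.get_state()["torque"],ctrl.get_state()["qd"]);im=ctrl.get_image("side")[:,:,::-1].copy();tab(im,"side")
E
```

```text
time: 13.85
position: [0.5961, -0.0619, 0.1884]
tool_rot: [1.321, 1.123, -1.333]
ft_force: [-3.7, -12.6, 3.2]
grip_width: 0.007
t 13.85 pos [ 0.5961 -0.0619  0.1884] unit -0.060651051052182416 -0.061358093113887575 F unit -1.8591702456223889 -12.980186919967823 3.2002622550634428 grip 0.007000331146113863
[ 0.8958 -0.4956 -0.059 ] [-2.7967  0.8462  0.0504] [ 0.0015  0.001  -0.0013  0.0002 -0.0021 -0.0014 -0.0002]
side tab y -0.04088760258578962 latch~ 0.06411239741421038 99
```

Run:
```python
from h import *
im=cv2.imread("pics/side9f.png")
r,c,s=200,270,14
z=cv2.resize(im[r:r+40,c:c+50],None,fx=s,fy=s,interpolation=cv2.INTER_NEAREST)
def mk(P,col):
    u,v=proj("side",P);q=(int((u+.5-c)*s),int((v+.5-r)*s));cv2.circle(z,q,4,col,-1)
for t,col in((0,(0,255,0)),(.04,(255,255,0))):
    d=np.array([-np.sin(t),-np.cos(t)])
    for l in(.12,.135):
        p=np.array([-.094,.12])+l*d+.004*np.array([-np.cos(t),np.sin(t)]); mk(u2w(*p,.15),col)
mk(u2w(-.09,-.015,.16),(255,0,255))
for y in(-.02,-.015,-.01):
    for zz in(.144,.16): mk(u2w(-.103,y,zz),(255,0,0))
# pointer/line
for x in(-.02,0,.02): mk(u2w(x,-.035,.16),(0,0,0))
cv2.imwrite("pics/z9.png",z)
im=cv2.imread("pics/top9f.png")
r,c,s=205,300,14
z=cv2.resize(im[r:r+40,c:c+50],None,fx=s,fy=s,interpolation=cv2.INTER_NEAREST)
def mk(P,col):
    u,v=proj("top",P);q=(int((u+.5-c)*s),int((v+.5-r)*s));cv2.circle(z,q,4,col,-1)
for t,col in((0,(0,255,0)),(.04,(255,255,0))):
    d=np.array([-np.sin(t),-np.cos(t)])
    for l in(.12,.135):
        p=np.array([-.094,.12])+l*d+.004*np.array([-np.cos(t),np.sin(t)]); mk(u2w(*p,.15),col)
mk(u2w(-.09,-.015,.16),(255,0,255))
for y in(-.02,-.015,-.01):
    for zz in(.144,.16): mk(u2w(-.103,y,zz),(255,0,0))
cv2.imwrite("pics/z9t.png",z)
```

```text
(no output)
```

View pics/z9.png

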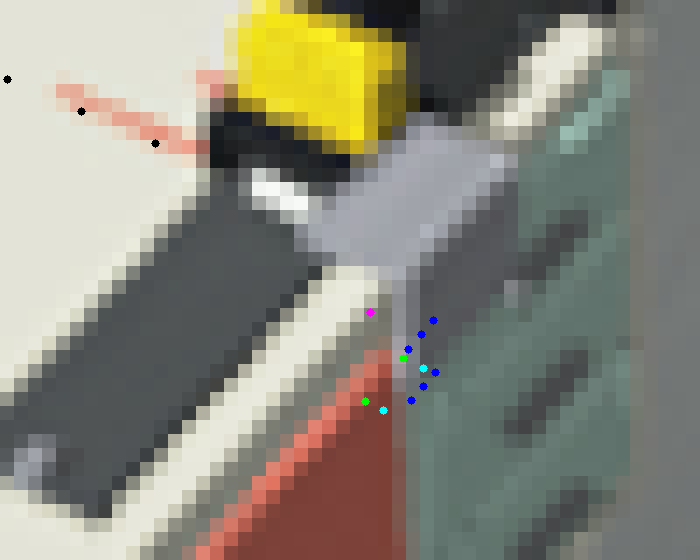

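View pics/z9t.png

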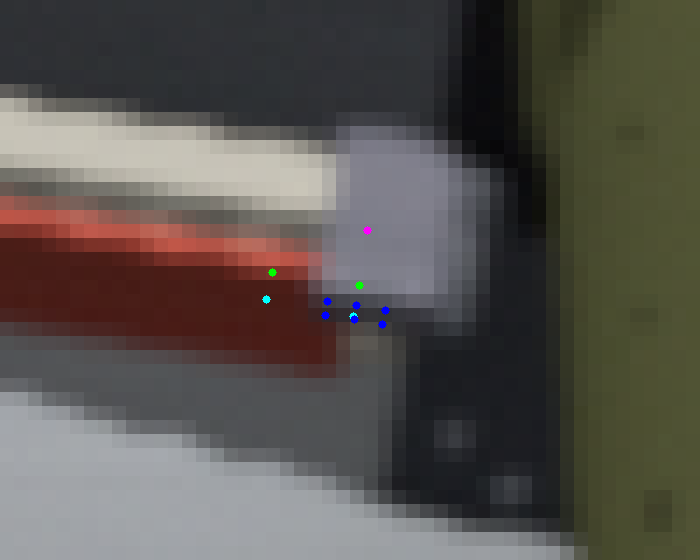

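Run:
```python
from h import *
U=lambda p:np.r_[(p[:2]-O)@X,(p[:2]-O)@Y,p[2]]
p,e=tri(tz(461,297),sz(424,104));print("pointer init",U(p),e)
for a in((358,228),(348,298)):print("line top",U(plane("top",tz(*a),.161)))
for a in((323,157),(378,183)):print("line side",U(plane("side",sz(*a),.161)))
for zz in(.162,.166,.17,.175,.18):
    print(zz,"now",U(plane("side",(270+208/14-.5,200+82/14-.5),zz)),"init side",U(plane("side",sz(424,104),zz)),"init top",U(plane("top",tz(461,297),zz)))
```

```text
pointer init [-0.0305 -0.0979  0.1761] 0.0008180379680433112
line top [ 0.0036 -0.0351  0.161 ]
line top [-0.0373 -0.0353  0.161 ]
line side [ 0.0061 -0.0378  0.161 ]
line side [-0.0366 -0.0361  0.161 ]
0.162 now [-0.0202 -0.0558  0.162 ] init side [-0.022  -0.1109  0.162 ] init top [-0.0272 -0.0986  0.162 ]
0.166 now [-0.0228 -0.0524  0.166 ] init side [-0.0245 -0.1072  0.166 ] init top [-0.0281 -0.0984  0.166 ]
0.17 now [-0.0254 -0.0489  0.17  ] init side [-0.0271 -0.1036  0.17  ] init top [-0.0289 -0.0981  0.17  ]
0.175 now [-0.0285 -0.0446  0.175 ] init side [-0.0302 -0.099   0.175 ] init top [-0.0299 -0.0978  0.175 ]
0.18 now [-0.0317 -0.0404  0.18  ] init side [-0.0334 -0.0945  0.18  ] init top [-0.031  -0.0975  0.18  ]
```

Run:
```python
from h import *
im=cv2.imread("pics/side0.png");z=cv2.resize(im[185:230,290:330],None,fx=13,fy=13,interpolation=cv2.INTER_NEAREST)
im=cv2.imread("pics/top0.png");z2=cv2.resize(im[200:245,330:385],None,fx=11,fy=11,interpolation=cv2.INTER_NEAREST)
cv2.imwrite("pics/p_s.png",z);cv2.imwrite("pics/p_t.png",z2)
```

```text
(no output)
```

View pics/p_s.png

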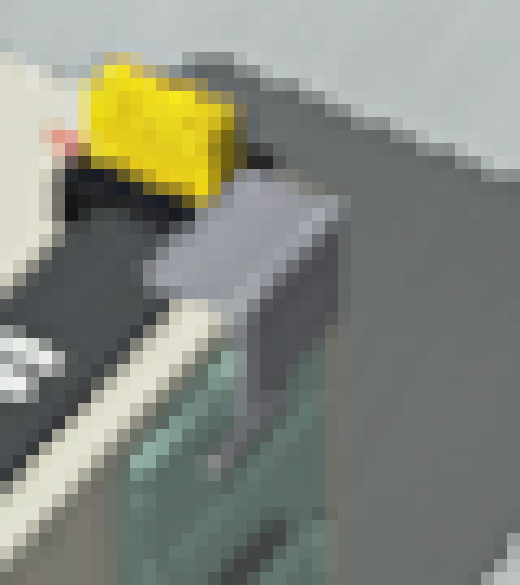

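View pics/p_t.png

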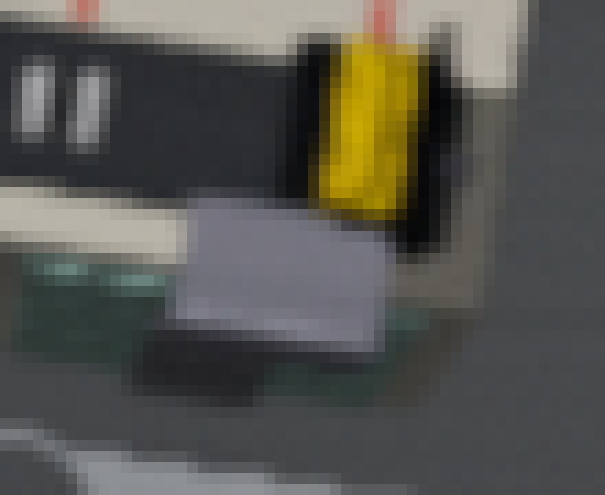

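Run:
```python
from h import *
U=lambda p:np.r_[(p[:2]-O)@X,(p[:2]-O)@Y,p[2]]
s=lambda u,v:(u/13+290-.5,v/13+185-.5); t=lambda u,v:(u/11+330-.5,v/11+200-.5)
for a,b in(((240,312),(170,325)),((345,205),(378,352)),((148,265),(190,200))):
    p,e=tri(t(*b),s(*a));print(U(p),e)
```

```text
[-0.1054 -0.0615  0.1852] 0.0018022760441637686
[-0.1053 -0.1065  0.1838] 0.000607988568777346
[-0.079  -0.062   0.1872] 0.0007935108902099809
```

```bash
python3 -m jog '[{"rot":[0,0,0],"travel":[0,0,-0.003],"jaw":1},{"rot":[0,0,0],"travel":[0,0,0],"jaw":1},{"rot":[0,0,0],"travel":[0,0,0],"jaw":1}]'
python3 - <<'E'
from h import *
p,R=where();n="side";im=ctrl.get_image(n)[:,:,::-1].copy();tab(im,n);cv2.imwrite("pics/side10f.png",im)
cv2.imwrite("pics/s10.png",cv2.resize(im[140:240,250:350],None,fx=6,fy=6,interpolation=cv2.INTER_CUBIC))
E
```

```text
time: 14.2
position: [0.5976, -0.0534, 0.1884]
tool_rot: [1.325, 1.131, -1.323]
ft_force: [-0.6, -2.6, -0.0]
grip_width: 0.006
t 14.2 pos [ 0.5976 -0.0534  0.1884] unit -0.06039712425904726 -0.052737204554698464 F unit -0.20172363241498087 -2.610031651050681 -0.03798047471282534 grip 0.006252670120356694
side tab y -0.03226668272573349 latch~ 0.0727333172742665 100
```

View pics/s10.png

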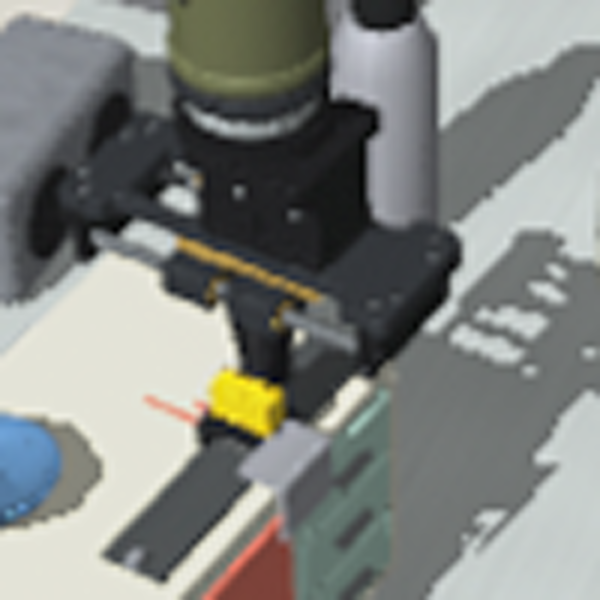

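Click: the latch jumped 8.6 mm, the push fell to 2.6 N, and the estimate is now 0.070 m. Backing off along the unit's -y, then up.

```bash
python3 -m jog '[{"rot":[0,0,0],"travel":[0,0,0.02],"jaw":1},{"rot":[0,0,0],"travel":[0,0,0.05],"jaw":1},{"rot":[0,0,0],"travel":[0,0,0.08],"jaw":1},{"rot":[0,0,0],"travel":[-0.1,0,0.05],"jaw":1},{"rot":[0,0,0],"travel":[-0.15,0,0.1],"jaw":1},{"rot":[0,0,0],"travel":[-0.1,0,0.15],"jaw":1},{"rot":[0,0,0],"travel":[0,0,0.1],"jaw":1},{"rot":[0,0,0],"travel":[0,0,0],"jaw":1}]'
python3 - <<'E'
from h import *
U=lambda p:np.r_[(p[:2]-O)@X,(p[:2]-O)@Y,p[2]]
where()
for n,(r,c) in {"top":(130,250),"side":(170,210)}.items(): 
    im=ctrl.get_image(n)[:,:,::-1].copy();cv2.imwrite(f"pics/{n}11f.png",im);tab(im,n)
    cv2.imwrite(f"pics/{n}11.png",cv2.resize(im[r:r+115,c:c+150],None,fx=5,fy=5,interpolation=cv2.INTER_CUBIC))
E
```

```text
time: 15.05
position: [0.5708, -0.2192, 0.2884]
tool_rot: [1.329, 1.122, -1.332]
ft_force: [-0.6, -0.6, 0.6]
grip_width: 0.004
t 15.05 pos [ 0.5708 -0.2192  0.2884] unit -0.06260063749702917 -0.22069562366757695 F unit -0.4887894004835577 -0.6586652535632483 0.5957091651168296 grip 0.0041268987360674435
top tab y -0.03404543272895742 latch~ 0.07095456727104257 107
side tab y -0.031140236373904735 latch~ 0.07385976362609525 93
```

View pics/top11.png

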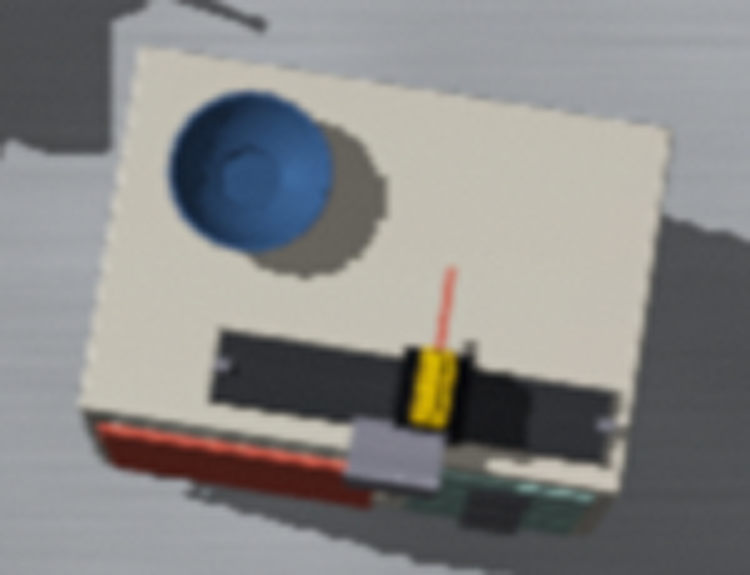

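View pics/side11.png

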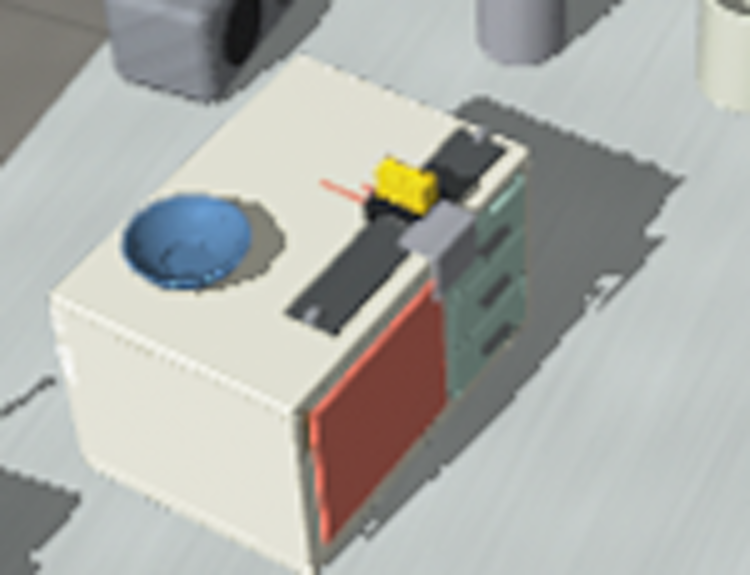

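```bash
python3 -m jog '[{"rot":[0,0,0],"travel":[0,0,0],"jaw":1},{"rot":[0,0,0],"travel":[0,0,0],"jaw":1},{"rot":[0,0,0],"travel":[0,0,0],"jaw":1}]'
python3 - <<'E'
from h import *
a=cv2.imread("pics/top0.png");b=cv2.imread("pics/top11f.png");im=ctrl.get_image("top")[:,:,::-1].copy();tab(im,"top")
d=cv2.absdiff(a,im).max(2)
for k,(u,v,w) in dict(dish=(300,165,12),console=(132,246,30),bottle=(470,190,10),mug=(485,257,15),charger=(230,321,10),tin=(428,292,10)).items(): print(k,d[v-w:v+w,u-w:u+w].mean())
where();print(ctrl.close_job())
E
```

```text
time: 15.45
position: [0.5726, -0.2102, 0.2875]
tool_rot: [1.323, 1.132, -1.323]
ft_force: [-0.7, 0.4, 0.1]
grip_width: 0.004
top tab y -0.03404543272895742 latch~ 0.07095456727104257 107
dish 9.039930555555555
console 9.978055555555555
bottle 51.8775
mug 15.233333333333333
charger 14.175
tin 45.8375
t 15.5 pos [ 0.5726 -0.2104  0.2875] unit -0.06212824078715515 -0.21168710338762878 F unit -0.24635389592605816 -0.4446012915221731 0.196867551350281 grip 0.0030626952618664294
the job is handed in; nothing more can be done
None
```

```bash
python3 -c "
import cv2;a=cv2.imread('pics/top11f.png');b=cv2.imread('pics/side11f.png')
cv2.imwrite('pics/fin.png',cv2.resize(cv2.hconcat([a,b]),(800,300)))"
```

```text
(no output)
```

View pics/fin.png

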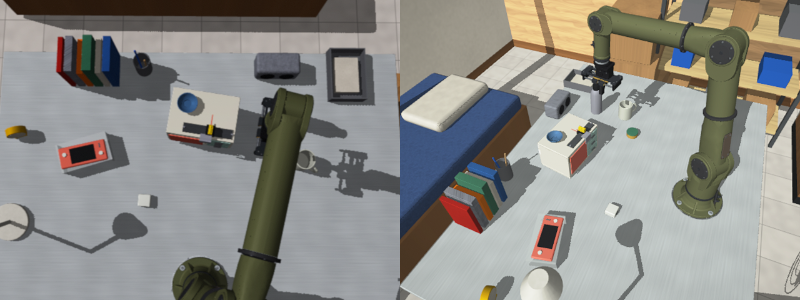

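The flap is shut and the latch sits in its notch. I handed the job in at 15.5 s of the 54 s allowed, with the arm clear of everything.

- **Flap:** I pushed it with closed fingertips to its hard stop, reaching about 12 N. After I backed off, both views put it at about 0.006–0.009 rad, and it still looks flush in the last pictures.
- **Latch:** I pushed the tab along its rail until it clicked. It jumped about 8.6 mm and the push dropped from 13 N to 2.6 N. After I let go, the carriage pointer met the coral line, and two top-view readings 0.4 s apart both gave 0.071 m.

**Checks that disagreed:**
- The push over the pin read up to 13 N, where the text says 6–9 N.
- The side view gave 0.074 m for the latch. It also read about 2.5 mm higher than the top view before the latch was moved. The measured travel from the start gives about 0.070 m.
- My picture-difference check flagged the bottle and tin. In the last top view the arm covers them both. In the side view both stand upright where they were, with no sign of having moved.

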